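# Weigh a casting on the spring scale

## Robot

A 7-joint arm with a two-finger parallel gripper is mounted at the origin on a cart in front of the work surface, level with it; the furniture and walls round the work are solid. World frame = base frame: x ahead of the robot, y to its left, z up, the work surface at z = 0. Lengths are in m, angles in rad, forces in N, time in s.
With the tool pointing down it reaches from about 0.425 to 0.875 m from the base axis. Payload 4.7 kg.
Tool frame: the origin (TCP) lies at the very end of the fingers, on their centre line; the grasp point (between the pads) lies 19 mm behind it; z points along the fingers, y is the line along which they close (so a half turn about z gives the same grasp; the last joint's range is limited). The gripper opens to 87 mm and grips with 3 to 60 N. Pads are 19 mm wide; open, the fingers measure 117 mm over their backs; the gripper's body (75 mm by 190 mm) begins 51 mm behind the grasp point.
Start: joints at [-1.28, 0.321, -0.07, 1.45, 0.023, 1.371, -0.057], TCP at [0.178, 0.625, 0.223] pointing down, gripper open.
Joint ranges: [-2.86, 2.86], [-0.3, 2.09], [-1.38, 1.24], [0.06, 2.45], [-1.56, 4.7], [0.09, 2.05], [-2.69, 2.69]. Speed limits (rad/s): [2.57, 2.57, 3.14, 3.14, 3.14, 3.14, 3.14].

## Interface

Orientations are given as a rotation vector (axis times angle).
In Python, from bench import get_state, get_image, get_calibration, close_job gives the robot as it stands.
- The arm moves only by the shell command python3 -m crank 'ROWS' [FORCE]. ROWS is JSON, a list of rows, each a list of 5 numbers: the opening, from 0 (shut) to 1 (fully open), then the shift along the world's x, y, z in units of 0.2 m (1.0 is 0.2 m), then the turn about the world's z in units of 2 pi rad (1.0 is 2 pi rad). A call has 1 to 5 rows; each row is the pose to reach, as a shift and turn from the pose commanded when the call began, turning the shorter way round; what a row does not reach only later rows make up. A row lasts 1/8 s, in which the tool goes at most 62.5 mm and 10.7 degrees, less where a joint would pass 70% of its speed; a pose out of reach is approached as far as the arm can. A call with a number of a shift or a turn outside -1 to 1 is refused whole. A call with a gripper value outside its range is refused whole. The fingers move at their own pace and stop on an object; FORCE is the grip in N (left out, the last holds). Time passes only in rows, so rows that repeat a pose let the fingers close. It gives the time, the measured TCP pose, the force, the opening and the grip force at its end, in the units of the state.
- get_state(): the state, without advancing time (a new reading comes with each control period).
- get_image(name): name is "side" or "top" or "wrist"; returns the picture (384x512x3 uint8, red, green, blue); there is no depth.
- get_calibration(name): a dict with "fovy" (degrees; the focal length in pixels is half the picture's height over the tangent of half this angle, whatever the lens; pixels are square), "cx", "cy" (the principal point, pixels), "R" (3x3) and "t" (3): a world point X has camera coordinates R X + t. Camera axes: x right, y down, z forward; pixel columns grow to the right and rows downward; lengths in m; the calibration is good to about 2 mm. A picture is of the moment at which its call begins: read the wrist's pose just before it. get_calibration takes no time and is no camera call; for the wrist camera it gives the pose at the moment of the call.
- close_job(): hands the job in; it is judged then, once.
The state is a dict: "time": time; "joint_positions": joint angles; "qd": joint speeds; "joint_torque": joint torques, N m; "position": TCP position; "tool_rot": TCP orientation; "ft_force": force on the tool from outside, world axes, zero at the start; "torque": the same for the moment, N m; "grip_width": opening from 0.0 (shut) to 1.0 (fully open); "grip_force": force on a finger pad.
Only numpy, scipy, OpenCV 4.12 (cv2) and the standard library are available. Lean on these libraries where they do the work, as an engineer would, in place of code of your own. Each camera call takes 0.05 s, during which the arm holds its last target. There are 200 camera calls.

## Task

Weigh the brass casting that stands in the black card box: hang it by its steel stirrup on the hook of the spring scale, lowering it gently so that the hook is never driven down to its stop, let go and leave it hanging there at rest for a full second. Then lift it off the hook and stand it upright on the pale soldering board, clear of the board's edges. Leave the mug, the jar, the white tablet and the leather strap where they are.

Things in the scene. Friction and masses are not known exactly. Their poses are not given: they have to be found in the camera images.
- casting: Brass button (46 mm diameter, 40 mm high) with a steel stirrup and a wooden grip on top, 125 mm high in all, 0.24 to 0.35 kg; starts upright in the black box. Origin: centre of its flat underside; z up, y across the stirrup (half a turn about z makes no difference). Reads nothing while the fingers hold it.
- casting_bar (a point): Middle of the axis of the stirrup's top bar, 82 mm above the underside. The bar is 6 mm round and runs straight along the casting's y between legs at y = +-24.5 mm (55 mm over all). The open window under it is 43 mm wide (y), 39 mm high (40 to 79 mm above the underside) and is passed along the casting's x.
- casting_grip (a point): Middle of the wooden grip, 105 mm above the underside. The grip is 24 mm in y, 18 mm in x and reaches from 85 to 125 mm. Hold its upper part: fingertips not lower than 87 mm above the underside stay clear of the bar and the hook.
- scale: Spring scale, fixed: grey base plate 180 (x) x 130 (y) mm, 14 mm high; aluminium column 56 mm wide, 185 mm high, front face at x = +42 mm. Origin: centre of the base's underside; z up, x points from the hook to the column, so the hook points along -x, roughly to the robot. Nothing stands above the column.
- hook_seat (a point): Bottom of the hook's valley, where the stirrup bar shall rest (the bar's axis then lies 3 mm higher); at x = -48 mm, y = 0 of the scale, 165 mm high unloaded; moves down with the hook; axes as the scale's. The hook is a steel strip, 12 mm wide (y), 4 mm thick. Behind the seat it slopes up to a level arm 10 mm above the seat, which runs back to the column.
- hook_tip (a point): Front end of the hook, 16 mm in front (-x of the scale) of the seat and 14 mm above it. To hang the casting, its y along the scale's y, carry it along the scale's +x so that this tip passes through the stirrup's window, until the bar is over the seat; then lower it.
- scale_hook (a joint): How far the hook has been pulled down, in m: 0 empty, at most 0.055 (its stop). A spring carries it: it leaves 0 at about 0.3 N and takes 110 N/m more (the casting draws it down 18 to 29 mm); damped, still within about a second.
- parts_box: Open black card box, fixed, outside 74 (x) x 86 (y) x 34 mm high, walls and floor 2 mm. Origin: centre of its underside.
- board: Pale soldering board, fixed, 130 (x) x 228 (y) mm, flat top 31 mm high. Origin: centre of its underside; x and y along its sides.
- mug: Bystander: white mug with dark dots, 82 mm across with a handle, 91 mm high. Origin: centre of its underside.
- jar: Bystander: white plastic jar, 74 mm across, 116 mm high. Origin: centre of its underside.
- borax: Bystander: flat white tablet, 43 mm across, 15 mm high. Origin: centre of its underside.
- cuff: Bystander: rolled black leather strap, 35 mm across, 29 mm high. Origin: centre of its underside.

How it is judged:
By the outcome, as a careful person would: the job done as asked, in the order asked, and still so for the second after the job is handed in, with the robot touching nothing.
It also fails if it takes over 58 s, if anything falls off the work surface, if the arm or the gripper's body presses on something with over 40 N, if the wrist force passes 120 N, or if a joint passes its speed limit or range.

## Working session

There is one attempt and no reset: what is moved stays moved. The work goes in short steps, Python scripts to look and compute and a shell command to move; the robot and the scene stay as the last step left them, time stands still between calls to the robot, and variables do not carry over. Pictures are saved under pics/ and viewed, at most 12 in all, crops included, and the job is handed in when it is done.

```bash
ls; mkdir -p pics
cat > h.py <<'E'
import numpy as np,cv2,json
from bench import *
def snap(n,f):
    c=get_calibration(n); im=get_image(n); cv2.imwrite(f'pics/{f}.png',im[:,:,::-1]); 
    json.dump({k:np.array(v).tolist() for k,v in c.items()},open(f'pics/{f}.json','w')); return im
def cal(f):
    c=json.load(open(f'pics/{f}.json')); fl=192/np.tan(np.radians(c['fovy'])/2)
    return fl,c['cx'],c['cy'],np.array(c['R']),np.array(c['t'])
def ray(f,u,v):
    fl,cx,cy,R,t=cal(f); return -R.T@t, R.T@np.array([(u-cx)/fl,(v-cy)/fl,1])
def atz(f,u,v,z):
    o,d=ray(f,u,v); return o+d*(z-o[2])/d[2]
def proj(f,X):
    fl,cx,cy,R,t=cal(f); p=R@np.array(X)+t; return (p[:2]/p[2]*fl+[cx,cy]).round(1)
def tri(*obs):
    A=np.zeros((3,3));b=np.zeros(3);rs=[]
    for f,u,v in obs:
        o,d=ray(f,u,v); d/=np.linalg.norm(d); P=np.eye(3)-np.outer(d,d); A+=P;b+=P@o; rs.append((o,P))
    x=np.linalg.solve(A,b); return x.round(4),[round(float(np.linalg.norm(P@(x-o)))*1000,1) for o,P in rs]
E
python3 - <<'E'
from h import *
print(get_state())
for n in('top','side'):
    im=snap(n,n+'0'); print(cal(n+'0'))
a=[cv2.imread(f'pics/{n}0.png') for n in('top','side')]
for n,i in zip(('top','side'),a): cv2.imwrite(f'pics/{n}0b.png',cv2.resize(i,(800,600),interpolation=cv2.INTER_CUBIC))
E
```

```text
pics
{'time': 0.0, 'joint_positions': array([-1.27991174,  0.32181366, -0.07008089,  1.45169046,  0.02258543,
        1.37081086, -0.05690499]), 'qd': array([ 0.00069114,  0.00037437,  0.00219006,  0.00106028,  0.00143737,
       -0.00010876, -0.00100911]), 'joint_torque': array([-2.52382924e-04, -4.91293931e+01, -4.04205183e-01, -3.12534785e+01,
       -6.39248779e-02,  4.32810572e-02,  1.88705289e-04]), 'position': array([0.1775126 , 0.62470169, 0.2214598 ]), 'tool_rot': array([-4.33330497e-01, -3.11138021e+00,  3.02691920e-03]), 'ft_force': array([0.17650259, 0.57788135, 0.12597477]), 'torque': array([ 0.00118575, -0.01053806, -0.00217503]), 'grip_force': 0.0, 'grip_width': 1.0019934902200678}
(np.float64(383.297383363112), 252.14441509694186, 188.75806759193898, array([[-0.01070996, -0.99988574, -0.01066823],
       [-0.98534177,  0.01236951, -0.17014285],
       [ 0.17025537,  0.00868963, -0.98536166]]), array([-0.03513563,  0.59221975,  0.97920014]))
(np.float64(411.0052556170504), 250.0877507996209, 189.32922692549042, array([[ 0.62396411, -0.78140325,  0.00881725],
       [-0.56689347, -0.46038277, -0.68313944],
       [ 0.53786669,  0.42125605, -0.73023473]]), array([-0.38157054,  0.38599316,  1.09328558]))
```

View pics/top0b.png

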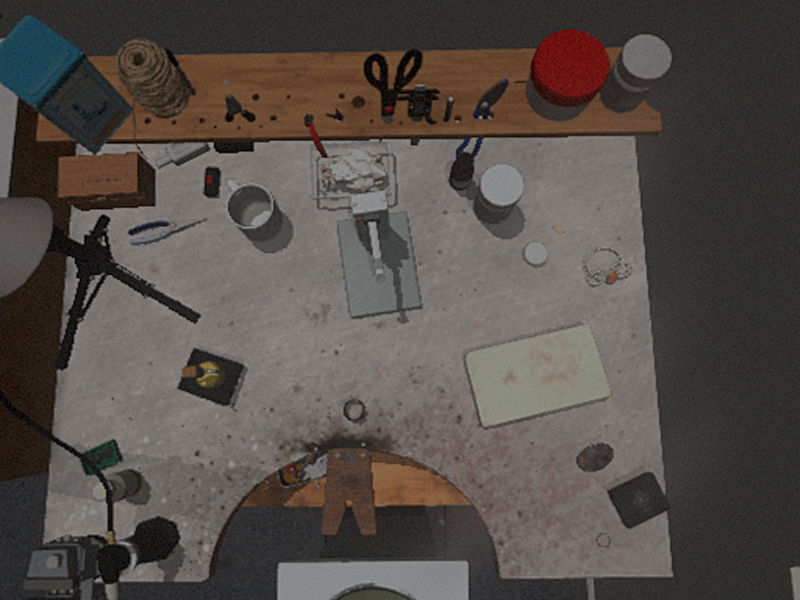

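View pics/side0b.png

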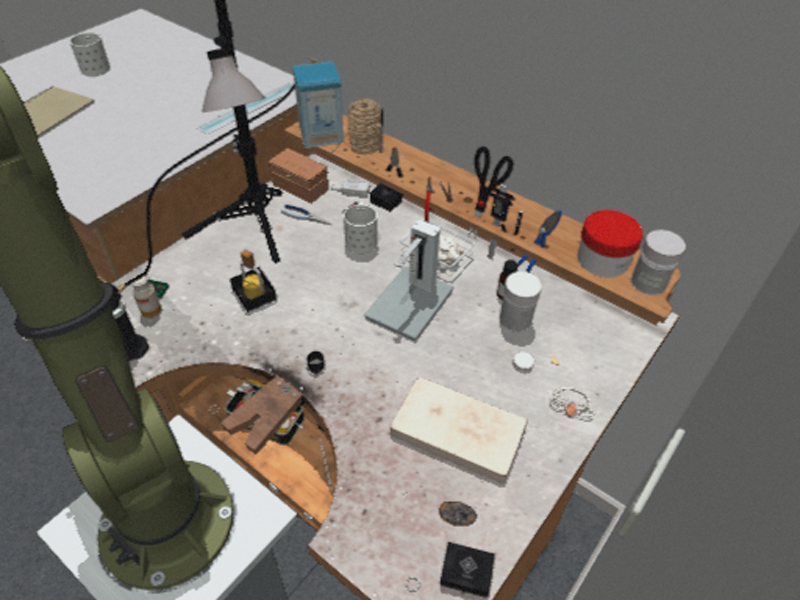

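The top view shows, in 800x600 pixels, the casting in its box at (212,376), the scale at (380,265) with the hook's tip near (379,275), the board at (537,375), and the strap at (355,410). The side view agrees: casting (250,275), hook (395,250), board (460,430). I'll take enlarged crops next.

Run:
```python
from h import *
t=cv2.imread('pics/top0.png');s=cv2.imread('pics/side0.png')
def c(i,u,v,w=66,h=50): return cv2.resize(i[v:v+h,u:u+w],(w*6,h*6),interpolation=cv2.INTER_CUBIC)
g=1.8
im=np.vstack([np.hstack([c(t,105,215),c(t,208,130)]),np.hstack([c(s,130,155),c(s,232,135)])])
im=np.clip(im.astype(float)*g,0,255).astype(np.uint8)
for k in range(0,792,60): cv2.line(im,(k,0),(k,5),(0,0,255),1)
cv2.imwrite('pics/c1.png',im)
for n,X in dict(tcp=(0.178,.625,.223)).items(): print(proj('top0',X),proj('side0',X))
for n,u,v,z in [('box',212,376,.02),('base1',340,246,.014),('base2',407,212,.014),('base3',421,307,.014),('base4',352,318,.014),
  ('b1',466,352,.031),('b2',587,324,.031),('b3',609,395,.031),('b4',483,426,.031),('mug',250,207,.091),('jar',502,186,.116),('borax',536,253,.015),('cuff',355,410,.029)]:
    print(n,atz('top0',u*.64,v*.64,z).round(3))
for n,u,v,z in [('bl',391,427,.031),('bt',421,380,.031),('br',526,422,.031),('bb',506,472,.031),('s1',440,0,0)]:
    print(n,atz('side0',u*.64,v*.64,z).round(3))
```

```text
[-68.1 375.1] [  8.8 139.9]
box [0.458 0.276 0.02 ]
base1 [0.689 0.055 0.014]
base2 [ 0.751 -0.067  0.014]
base3 [ 0.576 -0.089  0.014]
base4 [0.558 0.033 0.014]
b1 [ 0.494 -0.165  0.031]
b2 [ 0.54  -0.376  0.031]
b3 [ 0.418 -0.405  0.031]
b4 [ 0.369 -0.19   0.031]
mug [0.739 0.201 0.091]
jar [ 0.761 -0.224  0.116]
borax [ 0.671 -0.298  0.015]
cuff [0.398 0.027 0.029]
bl [ 0.371 -0.192  0.031]
bt [ 0.491 -0.172  0.031]
br [ 0.538 -0.382  0.031]
bb [ 0.427 -0.406  0.031]
s1 [2.044 0.892 0.   ]
```

View pics/c1.png

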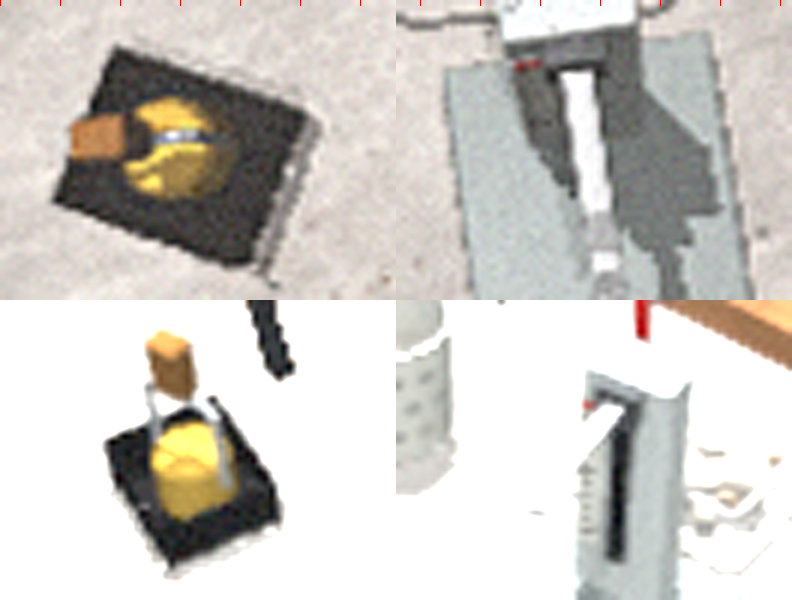

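Crops: the casting's grip top is at about (121,238) in the top picture and (158,162) in the side picture. The hook's tip is at about (243,177) in the top picture. I'll check these by triangulation and look at what lies along the way.

Run:
```python
from h import *
print('griptop',tri(('top0',119.5,238),('side0',158.3,162.3)))
print('hooktip',tri(('top0',243.3,177.5),('side0',232+180/6,135+145/6)))
print('blk',tri(('top0',155*.64,535*.64),('side0',125*.64,325*.64)))
print('bottle',tri(('top0',122*.64,487*.64),('side0',145*.64,285*.64)))
print('lamphead',tri(('top0',10*.64,245*.64),('side0',235*.64,85*.64)))
c=get_calibration('wrist');R=np.array(c['R']);t=np.array(c['t']);print('cam',-R.T@t,R[2],c['fovy'],R)
```

```text
griptop (array([0.4635, 0.28  , 0.1242]), [4.0, 4.0])
hooktip (array([ 0.5982, -0.035 ,  0.2227]), [15.0, 15.0])
blk (array([0.2019, 0.3452, 0.0766]), [9.2, 9.2])
bottle (array([0.2826, 0.3867, 0.1017]), [3.8, 3.8])
lamphead (array([0.5887, 0.378 , 0.4265]), [0.8, 0.8])
cam [0.10631317 0.64605075 0.38469552] [ 0.25864392 -0.07558088 -0.96301135] 70.04891175628586 [[ 0.27341562  0.96189379 -0.00205968]
 [ 0.9264703  -0.26276962  0.26945297]
 [ 0.25864392 -0.07558088 -0.96301135]]
```

The grip top comes out at z = 0.124, as it should. The lamp head is at about (0.59, 0.38, 0.43), so I'll approach low and come from the robot's side.

```bash
python3 -m crank '[[1,0.17,-0.2,0,0.012],[1,0.34,-0.4,0,0.025],[1,0.51,-0.6,0,0.04],[1,0.68,-0.8,0,0.052],[1,0.82,-0.97,0,0.064]]' && python3 -m crank '[[1,0.15,-0.2,0,0],[1,0.3,-0.4,0,0],[1,0.38,-0.54,0,0],[1,0.42,-0.56,0,0],[1,0.42,-0.56,0,0]]'
python3 - <<'E'
from h import *
im=snap('wrist','w1'); s=get_state(); print(s['time'],s['position'],s['tool_rot'])
print(proj('w1',(.4635,.28,.124)))
cv2.imwrite('pics/w1b.png',cv2.resize(im[:,:,::-1],(800,600),interpolation=cv2.INTER_CUBIC))
E
```

```text
time: 0.72
position: [0.3431, 0.4291, 0.2222]
tool_rot: [0.198, -3.135, 0.001]
ft_force: [-0.6, -0.5, -0.9]
grip_width: 0.999
grip_force: 0.0
time: 1.35
position: [0.4255, 0.3199, 0.2224]
tool_rot: [0.197, -3.135, -0.001]
ft_force: [-0.5, 0.7, 0.7]
grip_width: 0.999
grip_force: 0.0
1.4 [0.42479418 0.32066194 0.22232944] [ 1.99343636e-01 -3.13453663e+00 -8.05438164e-04]
[209.2 223.8]
```

View pics/w1b.png

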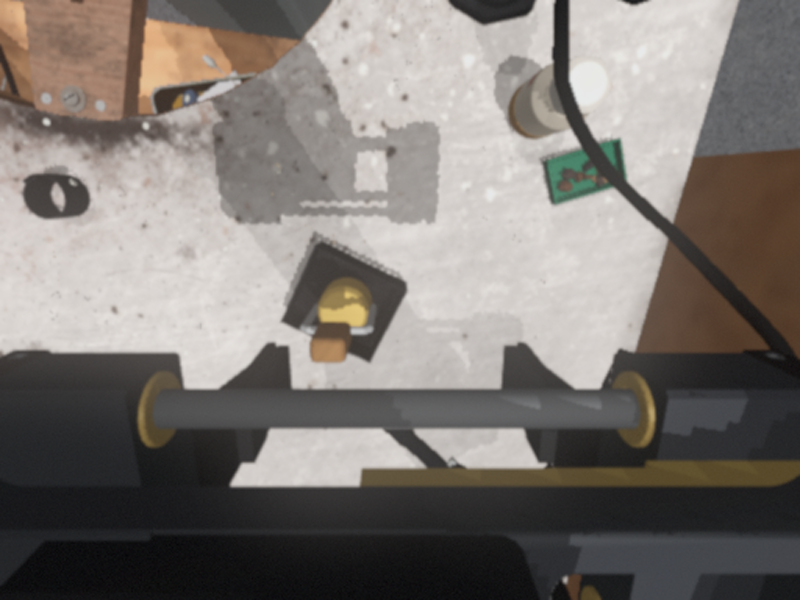

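The wrist picture shows the casting with its grip top at about (330,343) and the bar from (303,328) to (373,330), in 800x600 pixels. I'll move on by 40 mm for a second view, and put the two crops side by side.

```bash
python3 -m crank '[[1,0.0,-0.2,0.1,0],[1,0.0,-0.3,0.3,0],[1,0,-0.3,0.3,0]]'
python3 - <<'E'
from h import *
snap('wrist','w2'); print(get_state()['position'])
p=proj('w2',(.4635,.28,.105)); print(p, proj('w1',(.4635,.28,.105)))
def c(f,u,v,w=80,h=100): 
    i=cv2.imread(f'pics/{f}.png'); return cv2.resize(i[v:v+h,u:u+w],(400,h*5),interpolation=cv2.INTER_CUBIC)
u,v=int(p[0])-40,int(p[1])-60; print('w2 crop origin',u,v)
im=np.hstack([c('w1',175,145),c('w2',u,v)]); cv2.imwrite('pics/c2.png',np.clip(im*1.5,0,255).astype(np.uint8))
E
```

```text
time: 1.78
position: [0.4267, 0.2603, 0.286]
tool_rot: [-0.197, 3.13, 0.006]
ft_force: [-0.2, -0.0, -0.2]
grip_width: 0.997
grip_force: 0.0
[0.42558545 0.26089025 0.2840433 ]
[263.5 203.6] [211.9 217.2]
w2 crop origin 223 143
```

View pics/c2.png

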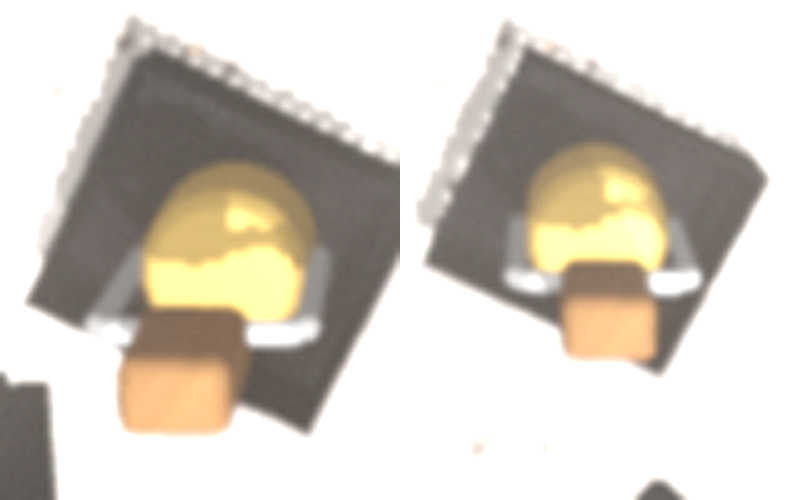

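Run:
```python
from h import *
print('griptop',tri(('w1',210.2,223.6),('w2',264.8,208.6)),tri(('w1',210.2,223.6),('w2',264.8,208.6),('top0',119.5,238),('side0',158.3,162.3)))
L=tri(('w1',192.6,210),('w2',243.8,199));R=tri(('w1',239.4,211.4),('w2',283,198.6));print(L,R)
for z in (.084+.002,):
  for f,a,b in (('w1',(192.6,210),(239.4,211.4)),('w2',(243.8,199),(283,198.6))):
    l,r=atz(f,*a,z),atz(f,*b,z); d=r-l; print(f,((l+r)/2).round(4),np.linalg.norm(d).round(4),np.degrees(np.arctan2(d[1],d[0])), atz(f,*{'w1':(210.2,223.6),'w2':(264.8,208.6)}[f],.127).round(4))
```

```text
griptop (array([0.4639, 0.2809, 0.1227]), [0.2, 0.2]) (array([0.4638, 0.2807, 0.1232]), [0.3, 0.2, 3.9, 4.2])
(array([0.4686, 0.2535, 0.0773]), [0.4, 0.4]) (array([0.4614, 0.3086, 0.0801]), [0.7, 0.7])
w1 [0.4624 0.2819 0.086 ] 0.0541 95.3462960925733 [0.4618 0.2814 0.127 ]
w2 [0.4627 0.2805 0.086 ] 0.0544 97.73875492401017 [0.4626 0.2806 0.127 ]
```

The casting stands at (0.463, 0.281) with its bar at 97°, which the tool already matches (97.3°). The bar's length reads 54 mm and the top 123 to 127 mm high, both as stated. I'll go down, grip and lift.

```bash
python3 -m crank '[[1,0.186,0.105,-0.1,0],[1,0.186,0.105,-0.4,0],[1,0.186,0.105,-0.7,0],[1,0.186,0.105,-0.94,0],[1,0.186,0.105,-0.94,0]]' 25 && python3 -m crank '[[0,0,0,0,0],[0,0,0,0,0],[0,0,0,0,0],[0,0,0,0,0],[0,0,0,0,0]]' 25
```

```text
time: 2.45
position: [0.4583, 0.2796, 0.0896]
tool_rot: [0.2, -3.126, 0.008]
ft_force: [0.5, -0.3, -0.3]
grip_width: 1.003
grip_force: 0.0
time: 3.08
position: [0.463, 0.2803, 0.095]
tool_rot: [-0.197, 3.135, 0.001]
ft_force: [-0.5, 0.1, 0.0]
grip_width: 0.513
grip_force: 0.0
```

```bash
python3 -m crank '[[0,0,0,0,0],[0,0,0,0,0],[0,0,0,0,0],[0,0,0,0,0],[0,0,0,0,0]]' 30 && python3 -m crank '[[0,0,0,0.06,0],[0,0,0,0.12,0],[0,0,0,0.2,0],[0,0,0,0.2,0]]'
```

```text
time: 3.7
position: [0.4628, 0.2802, 0.0945]
tool_rot: [0.197, -3.135, 0.0]
ft_force: [0.6, 0.3, -1.3]
grip_width: 0.271
grip_force: 29.9
time: 4.2
position: [0.4641, 0.2811, 0.1368]
tool_rot: [-0.197, 3.132, 0.004]
ft_force: [-0.1, 0.3, -3.6]
grip_width: 0.275
grip_force: 29.9
```

Gripped at 24 mm, which is the grip's width in y, and lifted. Next I'll carry it beside the hook and measure the hook from both sides.

```bash
python3 -m crank '[[0,0,-0.1,0.2,0],[0,0.1,-0.25,0.4,0],[0,0.25,-0.4,0.6,0],[0,0.4,-0.6,0.75,0],[0,0.55,-0.85,0.92,0]]' && python3 -m crank '[[0,0.1,-0.2,0,0],[0,0.13,-0.3,0,0],[0,0.13,-0.3,0,0],[0,0.13,-0.3,0,0]]'
python3 - <<'E'
from h import *
snap('wrist','w3'); print(get_state()['position'],proj('w3',(.608,-.022,.165)))
E
python3 -m crank '[[0,0,-0.2,0,0],[0,0,-0.45,0,0],[0,0,-0.65,0,0],[0,0,-0.7,0,0],[0,0,-0.7,0,0]]'
python3 - <<'E'
from h import *
snap('wrist','w4'); print(get_state()['position'],proj('w4',(.608,-.022,.165)))
o=[]
for f in('w3','w4'):
    p=proj(f,(.608,-.022,.165)); u,v=[max(0,int(x)-y) for x,y in zip(p,(50,62))]; i=cv2.imread(f'pics/{f}.png')[v:v+125,u:u+100]; print(f,u,v,i.shape)
    o.append(cv2.copyMakeBorder(cv2.resize(i,None,fx=4,fy=4,interpolation=cv2.INTER_CUBIC),0,500-4*i.shape[0],0,400-4*i.shape[1],0))
cv2.imwrite('pics/c3.png',np.hstack(o))
E
```

```text
time: 4.82
position: [0.5712, 0.1134, 0.3168]
tool_rot: [-0.2, 3.135, 0.001]
ft_force: [1.2, -0.2, -3.0]
grip_width: 0.274
grip_force: 30.0
time: 5.32
position: [0.5962, 0.0559, 0.3157]
tool_rot: [0.2, -3.134, -0.002]
ft_force: [0.1, 0.3, -2.7]
grip_width: 0.276
grip_force: 30.0
[0.59613006 0.05624155 0.31577378] [185.6 182.6]
time: 6.0
position: [0.5967, -0.0849, 0.316]
tool_rot: [-0.198, 3.135, 0.002]
ft_force: [0.4, 0.9, -2.8]
grip_width: 0.276
grip_force: 30.0
[ 0.59685973 -0.08356772  0.31592764] [303.4 196.4]
w3 135 120 (125, 100, 3)
w4 253 134 (125, 100, 3)
```

View pics/c3.png

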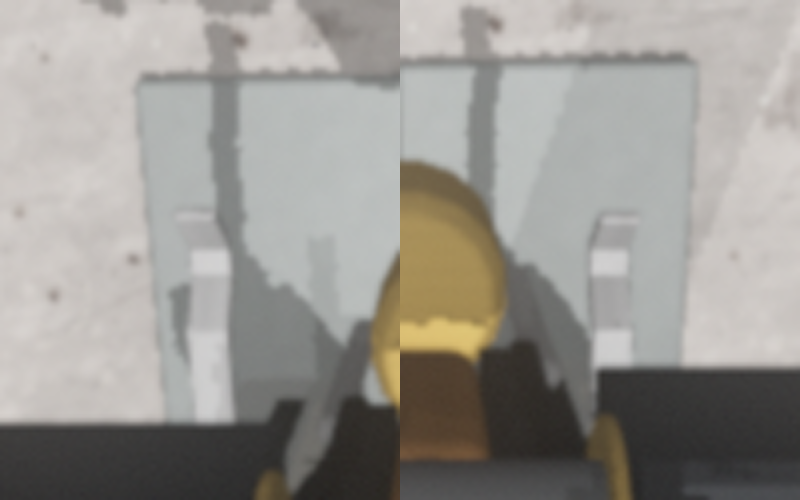

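Left and right views show the hook's strip. The tip edge is at (196,215) and (618,216), the seat's bright flat at (211,262) and (610,263), and the bend to the arm at (209,328) and (611,328), all in crop pixels.

Run:
```python
from h import *
P={}
for n,a,b in (('tip',(184,173.75),(307.5,188)),('seat',(187.75,185.5),(305.5,199.75)),('bend',(187.25,202),(305.75,216))):
    P[n]=tri(('w3',*a),('w4',*b)); print(n,P[n])
d=P['bend'][0]-P['tip'][0]; print('yaw',np.degrees(np.arctan2(d[1],d[0])))
# base front edge: left corner from w3, right corner from w4
l=atz('w3',135+140/4,120+80/4,.014); r=atz('w4',253+295/4,134+63/4,.014); d=l-r
print(l,r,np.linalg.norm(d[:2]),'yaw',np.degrees(np.arctan2(-d[0],d[1])))
y=np.arctan2(-d[0],d[1]); m=(l+r)/2; print('seat from base',m[:2]+.042*np.array([np.cos(y),np.sin(y)]))
```

```text
tip (array([ 0.5946, -0.0218,  0.1767]), [0.2, 0.2])
seat (array([ 0.6112, -0.019 ,  0.166 ]), [0.3, 0.3])
bend (array([ 0.6292, -0.0169,  0.1731]), [0.2, 0.2])
yaw 8.060540535424533
[ 0.57902398 -0.08554146  0.014     ] [0.56274095 0.03710984 0.014     ] 0.12372744380154022 yaw -172.4377069345712
seat from base [ 0.52924777 -0.02974318]
```

Seat at (0.611, -0.019, 0.166), yaw 7.8°. The base's front edge independently gives (0.6125, -0.0187), so the two agree. I'll go in front of the hook and down to threading height.

```bash
python3 -m crank '[[0,-0.12,0.1,0,0],[0,-0.25,0.21,0,0],[0,-0.306,0.273,-0.1,0],[0,-0.306,0.273,-0.3,0],[0,-0.306,0.273,-0.5,0]]' && python3 -m crank '[[0,0,0,-0.065,0],[0,0,0,-0.065,0],[0,0,0,-0.065,0],[0,0,0,-0.065,0]]'
python3 - <<'E'
from h import *
snap('side','s5')
i=cv2.imread('pics/s5.png')[100:260,170:370]; cv2.imwrite('pics/s5b.png',cv2.resize(i,(750,600),interpolation=cv2.INTER_CUBIC))
s=get_state(); print(s['position'],s['tool_rot'])
E
```

```text
time: 6.68
position: [0.5356, -0.028, 0.2155]
tool_rot: [-0.205, 3.133, 0.002]
ft_force: [0.5, 0.2, -2.7]
grip_width: 0.272
grip_force: 30.0
time: 7.18
position: [0.5365, -0.0314, 0.2046]
tool_rot: [-0.197, 3.133, 0.0]
ft_force: [-0.3, 0.5, -3.2]
grip_width: 0.272
grip_force: 30.0
[ 0.53626608 -0.03144762  0.20440109] [-1.96434478e-01  3.13310840e+00  4.00883909e-04]
```

View pics/s5b.png

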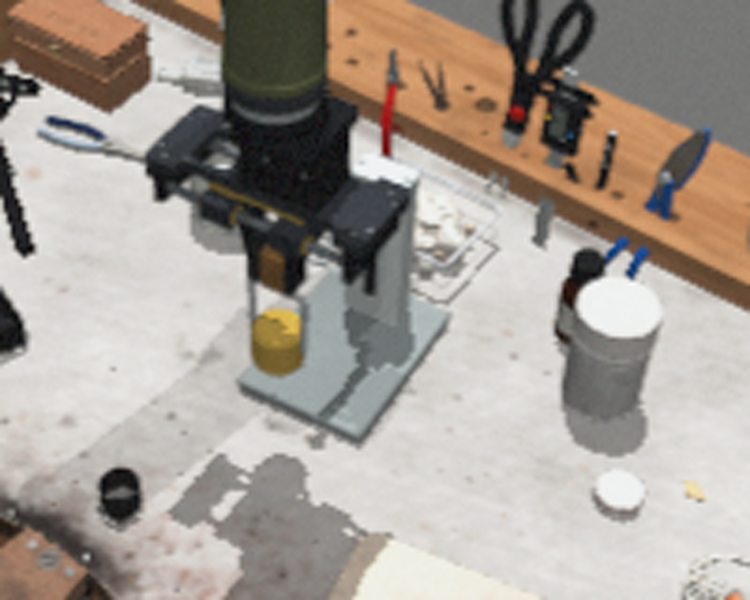

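The casting hangs upright in front of the hook. I'll thread it along the scale's +x.

```bash
python3 -m crank '[[0,0.08,0.013,0,0],[0,0.16,0.026,0,0],[0,0.24,0.039,0,0],[0,0.32,0.052,0,0],[0,0.376,0.061,0,0]]' && python3 -m crank '[[0,0,0,0,0],[0,0,0,0,0],[0,0,0,0,0]]'
python3 - <<'E'
from h import *
snap('side','s6');snap('top','t6')
a=cv2.imread('pics/s6.png')[130:220,220:300]; b=cv2.imread('pics/t6.png')[110:200,200:280]
cv2.imwrite('pics/c6.png',np.clip(np.hstack([cv2.resize(x,(400,450),interpolation=cv2.INTER_CUBIC) for x in(a,b)])*1.3,0,255))
s=get_state(); print(s['position'],s['ft_force'])
E
```

```text
time: 7.85
position: [0.6121, -0.0187, 0.2025]
tool_rot: [0.198, -3.135, 0.001]
ft_force: [-0.1, -0.7, -2.9]
grip_width: 0.271
grip_force: 30.0
time: 8.22
position: [0.6103, -0.0194, 0.2032]
tool_rot: [0.196, -3.135, -0.0]
ft_force: [-0.8, 0.2, -2.4]
grip_width: 0.277
grip_force: 30.0
[ 0.61033866 -0.01934023  0.20326653] [-0.57882273  0.33392549 -3.5593304 ][ WARN:0@1.582] global loadsave.cpp:1063 imwrite_ Unsupported depth image for selected encoder is fallbacked to CV_8U.
```

View pics/c6.png

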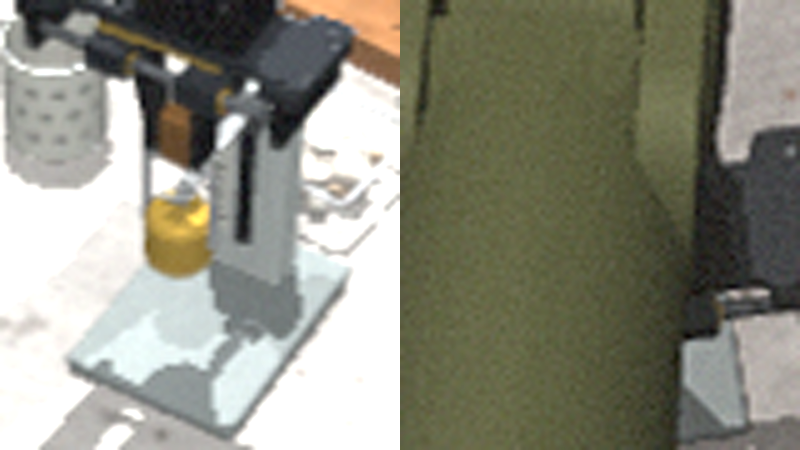

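The hook's tip shows through the stirrup's window, and the forces are unchanged. I'll lower slowly, watching the vertical force for the load passing over to the hook.

```bash
python3 -m crank '[[0,0.003,0,-0.03,0],[0,0.003,0,-0.06,0],[0,0.003,0,-0.09,0],[0,0.003,0,-0.12,0],[0,0.003,0,-0.14,0]]' && python3 -m crank '[[0,0,0,-0.015,0],[0,0,0,-0.03,0],[0,0,0,-0.045,0],[0,0,0,-0.06,0],[0,0,0,-0.07,0]]'  && python3 -m crank '[[0,0,0,0,0],[0,0,0,0,0]]'; python3 -c "
from h import *
print(np.mean([(get_state()['ft_force'],get_image('side'))[0] for i in range(6)],0),get_state()['position'])"
```

```text
time: 8.95
position: [0.6111, -0.0192, 0.1746]
tool_rot: [0.197, -3.135, -0.0]
ft_force: [-0.6, 0.3, -1.6]
grip_width: 0.273
grip_force: 30.0
time: 9.57
position: [0.6113, -0.0193, 0.161]
tool_rot: [-0.197, 3.135, 0.0]
ft_force: [-0.9, 0.6, -0.2]
grip_width: 0.276
grip_force: 30.0
time: 9.82
position: [0.6113, -0.0192, 0.1612]
tool_rot: [-0.197, 3.135, 0.0]
ft_force: [-0.7, 0.7, -1.3]
grip_width: 0.271
grip_force: 30.0
[-0.96656333 -0.2502696  -0.91463017] [ 0.61126966 -0.01923322  0.16112636]
```

```bash
python3 -m crank '[[0,0,0,-0.01,0],[0,0,0,-0.02,0],[0,0,0,-0.03,0],[0,0,0,-0.03,0]]' && python3 -m crank '[[0.35,0,0,0,0],[0.5,0,0,0,0],[0.7,0,0,0,0],[0.7,0,0,0,0],[0.7,0,0,0,0]]' && python3 -m crank '[[0.7,0,0,0,0],[0.7,0,0,0,0],[0.7,0,0,0,0],[0.7,0,0,0,0],[0.7,0,0,0,0]]'
python3 - <<'E'
from h import *
snap('wrist','w7');snap('side','s7')
a=cv2.imread('pics/s7.png')[130:220,220:300]; b=cv2.imread('pics/w7.png')[150:300,190:322]
cv2.imwrite('pics/c7.png',np.hstack([cv2.resize(x,(400,450),interpolation=cv2.INTER_CUBIC) for x in(a,b)]))
E
```

```text
time: 10.62
position: [0.6114, -0.0192, 0.155]
tool_rot: [-0.197, 3.135, 0.0]
ft_force: [-0.9, 0.3, -0.8]
grip_width: 0.27
grip_force: 30.0
time: 11.25
position: [0.6113, -0.0192, 0.1551]
tool_rot: [-0.197, 3.135, 0.0]
ft_force: [0.7, 0.0, 0.0]
grip_width: 0.67
grip_force: 0.0
time: 11.88
position: [0.6112, -0.0192, 0.1551]
tool_rot: [-0.197, 3.135, 0.0]
ft_force: [0.1, 0.6, 0.9]
grip_width: 0.703
grip_force: 0.0
```

View pics/c7.png

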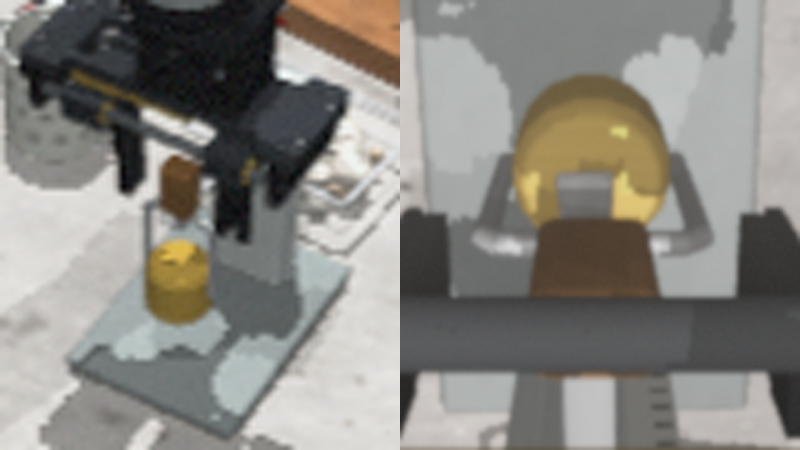

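It hangs on the hook with both fingers clear: the bar is on the seat and the grip is free between the jaws. I'll wait for it to settle and check for motion with image differences.

```bash
W='[[0.7,0,0,0,0],[0.7,0,0,0,0],[0.7,0,0,0,0],[0.7,0,0,0,0],[0.7,0,0,0,0]]'
cat > d.py <<'E'
from h import *
f=[cv2.GaussianBlur(get_image(n)[sl],(3,3),0).astype(int) for n,sl in (('side',np.s_[150:200,240:270]),)]
import os
p='pics/last.npy'
if os.path.exists(p): print('diff',np.abs(f[0]-np.load(p)).mean().round(2),np.abs(f[0]-np.load(p)).max())
np.save(p,f[0])
E
python3 d.py; python3 -m crank '[[0.7,0,0,0,0],[0.7,0,0,0,0],[0.7,0,0,0,0],[0.7,0,0,0,0],[0.7,0,0,0,0]]' | head -1; python3 d.py; python3 -m crank '[[0.7,0,0,0,0],[0.7,0,0,0,0],[0.7,0,0,0,0],[0.7,0,0,0,0],[0.7,0,0,0,0]]'|head -1; python3 d.py; python3 -m crank '[[0.7,0,0,0,0],[0.7,0,0,0,0],[0.7,0,0,0,0],[0.7,0,0,0,0],[0.7,0,0,0,0]]'|head -1; python3 d.py;  python3 -m crank '[[0.7,0,0,0,0],[0.7,0,0,0,0],[0.7,0,0,0,0],[0.7,0,0,0,0]]'|head -1; python3 d.py
```

```text
time: 12.65
diff 0.77 7
time: 13.32
diff 0.82 7
time: 14.0
diff 0.82 7
time: 14.55
diff 0.85 8
```

Image differences stay at noise level (0.8) for over 2.5 s, so it is at rest. I'll grip it again.

```bash
python3 -m crank '[[0.7,0,0,0,0],[0.4,0,0,0,0],[0,0,0,0,0],[0,0,0,0,0],[0,0,0,0,0]]' 30 && python3 -m crank '[[0,0,0,0,0],[0,0,0,0,0],[0,0,0,0,0],[0,0,0,0,0]]' && python3 -m crank '[[0,0,0,0.04,0],[0,0,0,0.09,0],[0,0,0,0.14,0],[0,0,0,0.19,0],[0,0,0,0.245,0]]' && python3 -m crank '[[0,0,0,0,0],[0,0,0,0,0],[0,0,0,0,0]]'
python3 - <<'E'
from h import *
snap('side','s8')
a=cv2.imread('pics/s8.png')[130:220,220:300]
cv2.imwrite('pics/c8.png',cv2.resize(a,(400,450),interpolation=cv2.INTER_CUBIC))
E
```

```text
time: 15.22
position: [0.6112, -0.0192, 0.1551]
tool_rot: [-0.197, 3.135, 0.0]
ft_force: [0.2, -0.2, -0.0]
grip_width: 0.331
grip_force: 0.0
time: 15.72
position: [0.6112, -0.0192, 0.1551]
tool_rot: [-0.197, 3.135, 0.0]
ft_force: [0.3, 0.3, 0.1]
grip_width: 0.273
grip_force: 30.0
time: 16.35
position: [0.6111, -0.0192, 0.2047]
tool_rot: [0.197, -3.135, -0.0]
ft_force: [0.8, 0.8, -3.4]
grip_width: 0.274
grip_force: 30.0
time: 16.73
position: [0.6109, -0.0192, 0.2035]
tool_rot: [0.197, -3.134, -0.0]
ft_force: [-0.4, -0.2, -2.0]
grip_width: 0.273
grip_force: 30.0
```

View pics/c8.png

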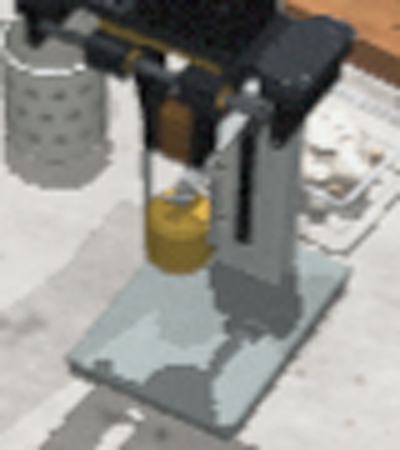

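The picture is the same as before the lowering: the hook's tip is in mid-window. I'll withdraw along the scale's -x, then carry it over the board.

```bash
python3 -m crank '[[0,-0.07,-0.01,0,0],[0,-0.15,-0.021,0,0],[0,-0.23,-0.032,0,0],[0,-0.31,-0.043,0,0],[0,-0.39,-0.055,0,0]]' && python3 -m crank '[[0,-0.1,-0.1,0,0],[0,-0.18,-0.3,0,0],[0,-0.24,-0.52,0,0],[0,-0.3,-0.74,0,0],[0,-0.34,-0.96,0,0]]' && python3 -m crank '[[0,-0.03,-0.2,0,0],[0,-0.04,-0.3,0,0],[0,-0.04,-0.3,-0.1,0],[0,-0.04,-0.3,-0.2,0],[0,-0.04,-0.3,-0.3,0]]' && python3 -m crank '[[0,0,0,0,0],[0,0,0,0,0]]'
python3 - <<'E'
from h import *
im=snap('side','s9');snap('wrist','w9')
a=cv2.imread('pics/s9.png')[190:320,230:350]; b=cv2.imread('pics/w9.png')[:330]
cv2.imwrite('pics/c9.png',np.hstack([cv2.resize(a,(360,390),interpolation=cv2.INTER_CUBIC),cv2.resize(b,(440,390))]))
E
```

```text
time: 17.4
position: [0.5319, -0.0305, 0.2041]
tool_rot: [0.196, -3.135, -0.0]
ft_force: [0.6, -0.3, -2.6]
grip_width: 0.269
grip_force: 30.0
time: 18.02
position: [0.464, -0.2234, 0.2043]
tool_rot: [-0.197, 3.135, 0.001]
ft_force: [0.0, -0.8, -2.9]
grip_width: 0.271
grip_force: 30.0
time: 18.65
position: [0.4567, -0.282, 0.1435]
tool_rot: [-0.196, 3.135, 0.001]
ft_force: [-0.2, 1.2, -1.9]
grip_width: 0.269
grip_force: 30.0
time: 18.9
position: [0.4575, -0.2824, 0.1449]
tool_rot: [-0.197, 3.134, -0.0]
ft_force: [0.1, 0.4, -1.8]
grip_width: 0.273
grip_force: 30.0
```

View pics/c9.png

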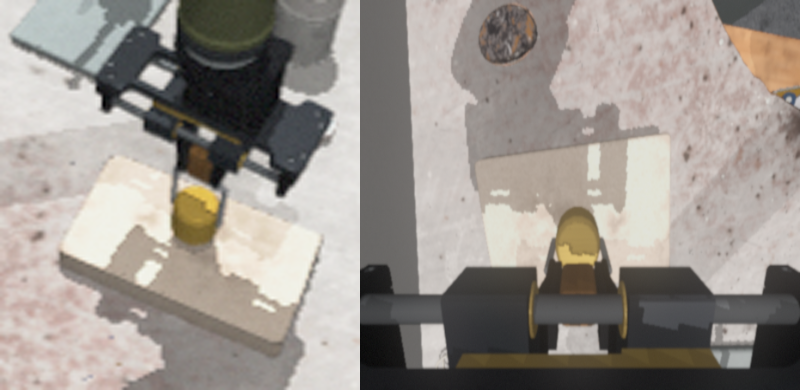

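It is held upright above the middle of the board. I'll lower in small steps until the board takes the weight.

```bash
cat > f.py <<'E'
from h import *
l=[]
for i in range(4): l.append(get_state()['ft_force']); get_image('side')
print('F',np.mean(l,0).round(2),get_state()['position'])
E
python3 -m crank '[[0,0,0,-0.03,0],[0,0,0,-0.055,0],[0,0,0,-0.075,0],[0,0,0,-0.085,0],[0,0,0,-0.085,0]]'|head -1; python3 f.py; python3 -m crank '[[0,0,0,-0.008,0],[0,0,0,-0.008,0]]'|head -1; python3 f.py;  python3 -m crank '[[0,0,0,-0.006,0],[0,0,0,-0.006,0]]'|head -1; python3 f.py
```

```text
time: 19.62
F [ 0.3  -0.18 -2.48] [ 0.45736158 -0.28233828  0.12724612]
time: 20.08
F [-0.08 -0.19 -2.1 ] [ 0.45725753 -0.28220162  0.1254929 ]
time: 20.52
F [-0.14  0.18 -2.79] [ 0.4572315  -0.28225073  0.12428752]
```

```bash
python3 -m crank '[[0,0,0,-0.005,0],[0,0,0,-0.005,0]]'|head -1; python3 f.py;  python3 -m crank '[[0,0,0,-0.005,0],[0,0,0,-0.005,0]]'|head -1; python3 f.py
```

```text
time: 20.98
F [-0.06 -0.29 -2.64] [ 0.45725883 -0.28225178  0.12328626]
time: 21.42
F [-0.2  -0.16 -2.84] [ 0.45721015 -0.28223504  0.12224521]
```

```bash
python3 -m crank '[[0,0,0,-0.004,0],[0,0,0,-0.004,0]]'|head -1; python3 f.py;  python3 -m crank '[[0,0,0,-0.004,0],[0,0,0,-0.004,0]]'|head -1; python3 f.py;  python3 -m crank '[[0,0,0,-0.004,0],[0,0,0,-0.004,0]]'|head -1; python3 f.py
```

```text
time: 21.88
F [-0.18  0.21 -0.8 ] [ 0.45738577 -0.28230353  0.12167375]
time: 22.32
F [-0.5   0.83  5.41] [ 0.45762118 -0.28239881  0.12157307]
time: 22.78
F [-1.79  0.8   9.47] [ 0.45784323 -0.28266857  0.12149376]
```

The board carries it. I'll take off the extra pressure, open the fingers and go straight up.

```bash
python3 -m crank '[[0,0,0,0.007,0],[0,0,0,0.007,0]]'|head -1; python3 f.py; python3 -m crank '[[0.4,0,0,0.007,0],[0.6,0,0,0.007,0],[0.8,0,0,0.007,0],[1,0,0,0.007,0],[1,0,0,0.007,0]]' && python3 -m crank '[[1,0,0,0.05,0],[1,0,0,0.2,0],[1,0,0,0.4,0],[1,0,0,0.6,0],[1,0,0,0.8,0]]'|head -2 && python3 -m crank '[[1,0,0.2,0.1,0],[1,0,0.4,0.1,0],[1,0,0.6,0.1,0],[1,0,0.8,0.1,0],[1,0,0.8,0.1,0]]'|head -2
python3 - <<'E'
from h import *
snap('side','s10');snap('top','t10')
cv2.imwrite('pics/c10.png',np.hstack([cv2.resize(cv2.imread(f'pics/{f}.png'),(400,300)) for f in('s10','t10')]+[]))
a=cv2.imread('pics/s10.png')[200:320,230:350]; b=cv2.imread('pics/t10.png')[190:290,290:410]
cv2.imwrite('pics/c10.png',np.vstack([cv2.imread('pics/c10.png'),np.hstack([cv2.resize(x,(400,300),interpolation=cv2.INTER_CUBIC) for x in(a,b)])]))
E
```

```text
time: 23.22
F [-0.36  0.03  3.21] [ 0.45754726 -0.28242439  0.12156705]
time: 24.05
position: [0.4572, -0.2822, 0.1226]
tool_rot: [0.197, -3.135, -0.0]
ft_force: [0.4, 0.6, -0.9]
grip_width: 0.755
grip_force: 0.0
time: 24.68
position: [0.4571, -0.2824, 0.2848]
time: 25.3
position: [0.4576, -0.1188, 0.3034]
```

View pics/c10.png

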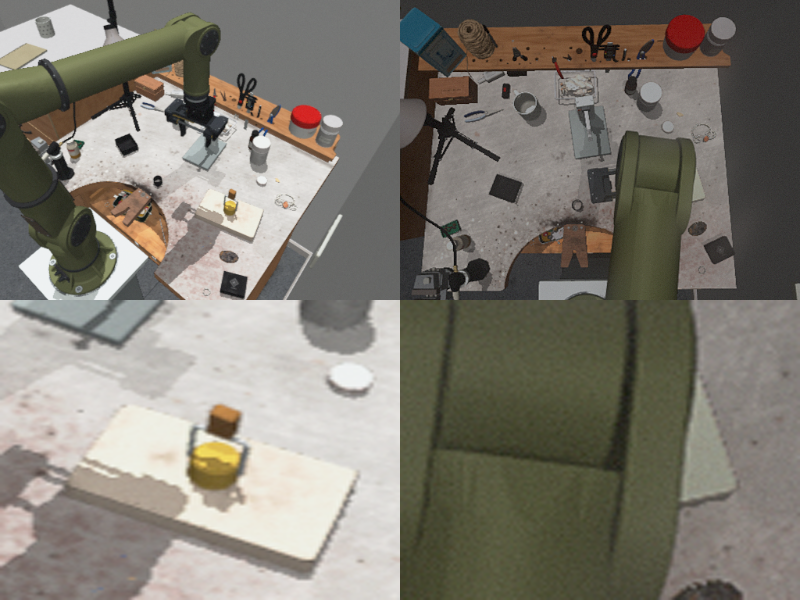

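The casting stands upright in the middle of the board, the bystanders are in place, and the arm is clear at z = 0.30. I'll let the arm settle and hand in.

```bash
python3 -m crank '[[1,0,0,0,0],[1,0,0,0,0],[1,0,0,0,0],[1,0,0,0,0]]'|head -2; python3 -c "
from bench import *
print(close_job())"
```

```text
time: 25.9
position: [0.4572, -0.1225, 0.3026]
the job is handed in; nothing more can be done
None
```

The casting hung free and at rest on the scale's hook for over 2.5 s and now stands upright near the middle of the soldering board; the bystanders were not touched, and the job was handed in at 25.9 s.

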